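# Lock a circuit board into its test jig

### The job

Lock the circuit board into the test jig on the bench: with the fingertips, push the knurled clamp stud along its L-shaped slot to the corner, then round the corner towards the board and on until it stops at the slot's end, where its washer laps over the board's edge. Only push the stud, never pull it up or lift it, leave the jar, the solder spool and the screwdriver where they are, and finish clear of everything.

Things in the scene. Friction and masses are not known exactly. Their poses are not given: they have to be found in the camera images.
- jig: test jig, fixed: black box with a flat aluminium top plate 42 mm above the bench. Origin at bench level; the jig spans x -95 to +80, y -135 to +130 mm in its own frame, z up. An L-shaped slot 16 mm wide is cut through the plate. A green circuit board lies in a recess 1.5 mm below the plate's top, x -72 to +57, y 0 to +112 mm; its parts rise up to 12 mm, 20 mm or more from the edge at y = 0.
- stud: clamp stud, steel, about 220 g: washer 40 mm diameter, 3 mm thick, sliding on the plate; on it an upright knurled knob 30 mm diameter, 25 mm tall (top 28 mm above the plate). Origin on its axis at the washer's underside. Its 12 mm shank runs in the slot (2 mm play each side); a foot below keeps it captive with 6 mm play upwards. Slides freely (1 to 3 N), no spring or detent, stays where left.
- slot_start (a point): on the plate's top, 42 mm above the bench: place of the stud's axis at the start of the slot's first leg, which runs 90 mm along the jig's +x to slot_corner. The stud starts on this leg, 35 mm or more short of the corner
- slot_corner (a point): on the plate's top: place of the stud's axis at the slot's corner, on the middle line of both legs. The second leg runs 55 mm from here along the jig's +y to slot_end
- slot_end (a point): on the plate's top: place of the stud's axis when it is stopped by the end of the second leg, beside the board
- flux_jar: bystander: small closed jar, 44 mm in diameter, 45 mm tall, standing on the bench; origin at its underside
- spool: bystander: solder spool, 52 mm in diameter, 46 mm tall, standing on its flange on the bench; origin at its underside
- screwdriver: bystander: screwdriver lying on the bench beyond the jig; origin at its underside, its length along its x
There are look-alikes about, which are no part of the job. Leave any blue, purple or yellow look-alike of the stud alone.

How it is judged:
On the way:
1. the stud has been pushed along the first leg to the corner, and is not yet past it (x of stud in the frame of jig above 0.029 m and y of stud in the frame of jig below -0.045 m), for 0.05 s.
At the end, for the whole second after the job is handed in: the stud stands at the end of the slot's second leg, its axis within 4 mm of the end stop along that leg and within 5 mm of the leg's middle line, washer down on the plate (within 2.5 mm), upright and at rest, released by the robot (x of stud in the frame of jig between 0.03 and 0.04 m and y of stud in the frame of jig above -0.014 m and z of stud in the frame of jig below 0.0445 m and angle between stud's own z axis and vertical below 0.1 rad and linear speed of stud below 0.01 m/s); the robot touches nothing.
It fails at once if the stud is lifted or pulled up by more than 4 mm (pushed only) (z of stud in the frame of jig above 0.046 m).
It fails at once if the jar is moved more than 20 mm or lifted (distance of flux_jar from where it was at the start of the episode above 0.02 m).
It fails at once if the spool is moved more than 20 mm or lifted (distance of spool from where it was at the start of the episode above 0.02 m).
It fails at once if the screwdriver is moved more than 20 mm or lifted (distance of screwdriver from where it was at the start of the episode above 0.02 m).
It also fails if it takes over 46 s, if anything falls off the work surface, if the arm or the gripper's body presses on something with over 40 N, if the wrist force passes 120 N, or if a joint passes its speed limit or range.

### The arm

A 6-joint arm with a two-finger parallel gripper is mounted at the origin on the work surface. World frame = base frame: x ahead of the robot, y to its left, z up, the work surface at z = 0. Lengths are in m, angles in rad, forces in N, time in s.
With the tool pointing down it reaches from about 0.225 to 0.875 m from the base axis. Payload 3.4 kg.
Tool frame: the origin (TCP) lies between the finger pads; the fingertips stand 25 mm ahead of it and the grasp point (between the pads) lies 6 mm ahead of it; z points along the fingers, y is the line along which they close (so a half turn about z gives the same grasp; the last joint's range is limited). The gripper opens to 85 mm and grips with 20 to 120 N. Pads are 22 mm wide; open, the fingers measure 114 mm over their backs; the gripper's body (76 mm by 85 mm) begins 54 mm behind the grasp point. The pads swing forward as they close: fully open they stand 13 mm farther back than shut.
Start: joints at [1.094, 0.276, 1.505, -0, 1.361, -0.121], TCP at [0.2, 0.539, 0.256] pointing down, gripper open.
Joint ranges: [-2.89, 2.89], [-0.75, 2.08], [0.22, 2.7], [-1.18, 4.32], [0.11, 2.71], [-2.7, 2.7]. Speed limits (rad/s): [2.57, 2.57, 3.14, 3.14, 3.14, 3.14].

### API

Orientations are given as a unit quaternion [w, x, y, z].
In Python, from rig import manip, cams, ticket gives the robot as it stands.
- The arm moves only by the tool step_arm, never from a script. Its argument "increments" is a list of rows, each an object with "dp": the shift along the world's x, y, z each as a share of 0.2 m, from -1 to 1, a list of three; "yaw": the turn about the world's z as a share of 0.15 rad, from -1 to 1; "grip": the opening, from 0 (shut) to 1 (fully open). In form: [{"dp": [tx, ty, tz], "yaw": yaw, "grip": grip}, ...]. A call has 1 to 5 rows; each row shifts and turns the commanded pose from where the row before left it; what a row does not reach is not made up. A row lasts 1/8 s, in which the tool goes at most 62.5 mm and 10.7 degrees, less where a joint would pass 70% of its speed; a pose out of reach is approached as far as the arm can. A call with a number of a shift or a turn outside -1 to 1 is refused whole. A call with a gripper value outside its range is refused whole. The fingers move at their own pace and stop on an object; "squeeze" is the grip in N (left out, the last holds). Time passes only in rows, so rows that do not move let the fingers close. It gives the time, the measured TCP pose, the force, the opening and the grip force at its end, in the units of the state.
- manip.get_state(): the state, without advancing time (a new reading comes with each control period).
- cams.get_image(name): name is "scene" or "top" or "wrist"; returns the picture (400x640x3 uint8, blue, green, red); there is no depth.
- cams.get_calibration(name): a dict with "fx", "fy", "cx", "cy" (pixels), "extrinsics" (4x4, takes a point from camera to world coordinates). Camera axes: x right, y up, looking along -z (the intrinsics and any distortion apply to the point x, -y, -z); pixel columns grow to the right and rows downward; lengths in m; the calibration is good to about 2 mm. A picture is of the moment at which its call begins: read the wrist's pose just before it. get_calibration takes no time and is no camera call; for the wrist camera it gives the pose at the moment of the call.
- ticket.sign_off(): hands the job in; it is judged then, once.
The state is a dict: "clock": time; "qpos": joint angles; "qd": joint speeds; "effort": joint torques, N m; "position": TCP position; "ee_rot": TCP orientation; "contact_force": force on the tool from outside, world axes, zero at the start; "moment": the same for the moment, N m; "width": finger opening in m; "gripper_force": force on a finger pad.
Only numpy, scipy, OpenCV 4.12 (cv2) and the standard library are available. Lean on these libraries where they do the work, as an engineer would, in place of code of your own. Each camera call takes 0.05 s, during which the arm holds its last target. There are 200 camera calls.

## Working session

There is one attempt and no reset: what is moved stays moved. The work goes in short steps, Python scripts to look and compute and a tool call to move; the robot and the scene stay as the last step left them, time stands still between calls to the robot, and variables do not carry over. Pictures are saved under pics/ and viewed, at most 10 in all, crops included, and the job is handed in when it is done.

Besides the shell and the picture viewer there is one more tool, called in YAML: its name, and indented under it one key for each argument. step_arm: Moves the arm, as the interface text tells. Shift numbers are shares of 0.2 m and turn numbers shares of 0.15 rad, none past 1 either way. Its arguments: {"type":"object","properties":{"increments":{"type":"array"},"squeeze":{"type":"number"}},"required":["increments"]}

```bash
mkdir -p pics; python3 - <<'E'
from rig import manip,cams
import cv2
s=manip.get_state();print(s['clock'],s['position'],s['ee_rot'],s['width'])
for n in('scene','top'):
    cv2.imwrite(f'pics/{n}0.png',cams.get_image(n));c=cams.get_calibration(n);print(n,c)
E
```

```text
0.0 [0.20005876 0.53853448 0.25541796] [-2.85882472e-04  1.76955606e-01  9.84218373e-01 -9.09188176e-04] 0.08552970151332201
scene {'fx': 436.6420421018141, 'fy': 436.6420421018141, 'cx': 319.751749660584, 'cy': 196.06907430114913, 'extrinsics': array([[-0.22785423, -0.74207873,  0.63039797,  1.02555329],
       [ 0.97368015, -0.17004457,  0.15176235,  0.15992575],
       [-0.00542386,  0.64838568,  0.76129271,  0.63547278],
       [ 0.        ,  0.        ,  0.        ,  1.        ]])}
top {'fx': 385.20795424045764, 'fy': 385.20795424045764, 'cx': 324.18271022481355, 'cy': 192.17573660304535, 'extrinsics': array([[-0.02005045,  0.99438964, -0.10386159,  0.49710234],
       [-0.99970732, -0.02134668, -0.01138375,  0.02640076],
       [-0.01353699,  0.10360295,  0.99452661,  0.8281036 ],
       [ 0.        ,  0.        ,  0.        ,  1.        ]])}
```

View pics/top0.png

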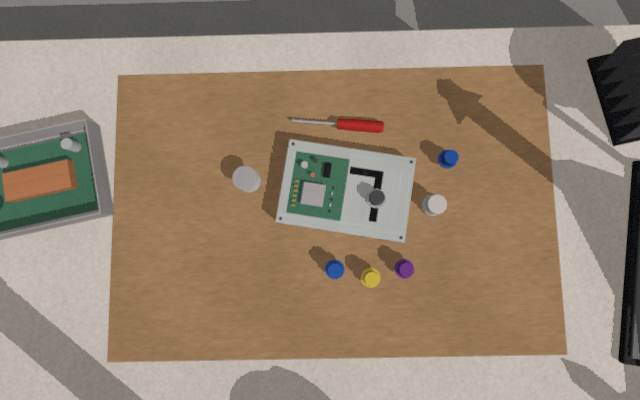

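View pics/scene0.png

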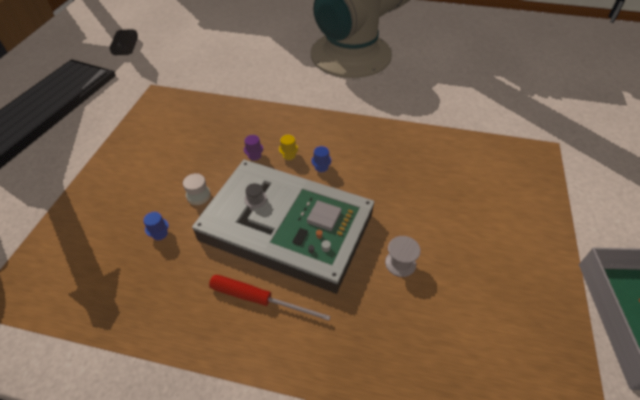

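The top view shows the jig with plate corners near (291,141), (415,157), (405,242) and (277,223). The grey stud knob is near (376,197) on the first leg, the slot corner near (380,173), and the slot end near (352,172). The white jar is at (434,205), the spool at (246,179) and the screwdriver at (340,124).

```bash
cat > h.py <<'E'
import numpy as np,cv2
from scipy.optimize import least_squares
def ray(c,uv,z):
    E=c['extrinsics'];d=E[:3,:3]@np.array([(uv[0]-c['cx'])/c['fx'],-(uv[1]-c['cy'])/c['fy'],-1])
    return (E[:3,3]+d*(z-E[2,3])/d[2])
def proj(c,P):
    E=c['extrinsics'];p=(np.atleast_2d(P)-E[:3,3])@E[:3,:3]
    return np.c_[c['cx']+c['fx']*p[:,0]/-p[:,2],c['cy']+c['fy']*p[:,1]/p[:,2]]
def fit(J,W):  # jig pts -> world xy; returns x,y,th
    f=lambda q:(np.c_[np.cos(q[2])*J[:,0]-np.sin(q[2])*J[:,1]+q[0],np.sin(q[2])*J[:,0]+np.cos(q[2])*J[:,1]+q[1]]-W).ravel()
    r=least_squares(f,[*W.mean(0),0]);return r.x,r.fun
def w(q,j): 
    c,s=np.cos(q[2]),np.sin(q[2]);return np.array([q[0]+c*j[0]-s*j[1],q[1]+s*j[0]+c*j[1]])
def inv(q,p):
    c,s=np.cos(q[2]),np.sin(q[2]);d=np.array(p[:2])-q[:2];return np.array([c*d[0]+s*d[1],-s*d[0]+c*d[1]])
E
python3 - <<'E'
from h import *
from rig import cams
c=cams.get_calibration('top')
J=np.array([[80,130],[80,-135],[-95,-135],[-95,130]])/1e3
W=np.array([ray(c,p,.042)[:2] for p in [(291,141),(415,157),(405,242),(277,223)]])
q,r=fit(J,W);print(q,r.round(4))
for n,p,z in [('knob',(376,197),.07),('jar',(435,204),.045),('spool',(246,179),.046)]:
    P=ray(c,p,z);print(n,P,inv(q,P))
for n,j in dict(start=(-.055,-.065),corner=(.035,-.065),end=(.035,-.01)).items(): print(n,w(q,j),proj(c,[*w(q,j),.042]))
im=cv2.imread('pics/top0.png');cv2.imwrite('pics/crop.png',cv2.resize(im[130:250,265:425],None,fx=5,fy=5,interpolation=cv2.INTER_CUBIC))
c=cams.get_calibration('wrist');print(c['extrinsics'].round(3),c['fx'])
E
```

```text
[ 0.58998489 -0.00977306 -0.16273032] [ 0.0021  0.0032 -0.0011 -0.0024 -0.0002 -0.0019 -0.0008  0.0011]
knob [ 0.56451316 -0.06693481  0.07      ] [-0.01587426 -0.06053331]
jar [ 0.54993196 -0.18904515  0.045     ] [-0.01047936 -0.18339275]
spool [0.60943836 0.19541245 0.046     ] [-0.01404626  0.20562645]
start [ 0.52518066 -0.06500361] [[374.05238181 217.52475284]]
corner [ 0.61399164 -0.07958478] [[379.70052364 174.1706894 ]]
end [ 0.62290236 -0.02531141] [[353.19227445 170.4702858 ]]
[[ 0.348 -0.906 -0.242  0.139]
 [ 0.937  0.336  0.093  0.562]
 [-0.003 -0.259  0.966  0.374]
 [ 0.     0.     0.     1.   ]] 285.3346782663794
```

View pics/crop.png

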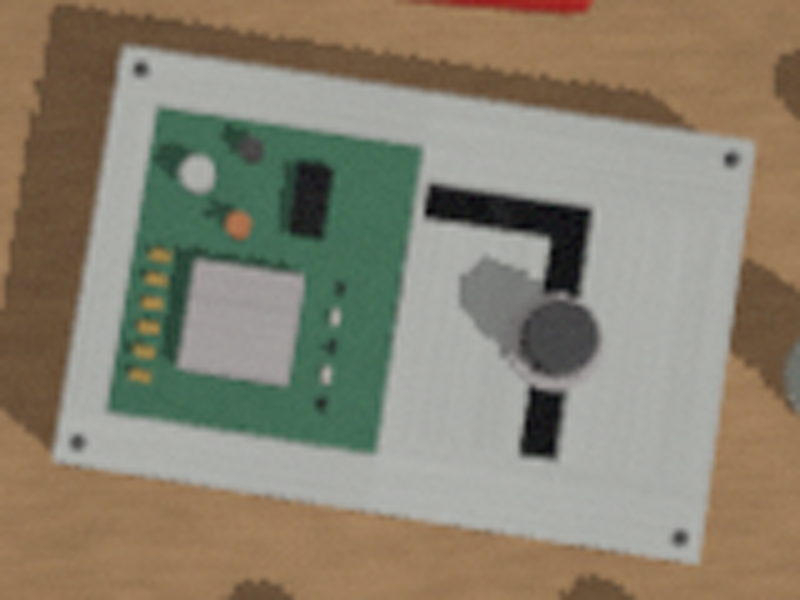

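The crop confirms the layout: the slot corner is at about crop (571,226) and the stud sits mid first leg. Next I shut the fingers and go above the place behind the stud.

step_arm:
  increments:
    - {"dp": [0.13,-0.25,-0.02],"yaw": 0.65,"grip": 0}
    - {"dp": [0.13,-0.25,-0.02],"yaw": 0.64,"grip": 0}
    - {"dp": [0.13,-0.25,-0.02],"yaw": 0,"grip": 0}
    - {"dp": [0.13,-0.25,-0.02],"yaw": 0,"grip": 0}
    - {"dp": [0.13,-0.25,-0.02],"yaw": 0,"grip": 0}
  squeeze: 20

```text
clock: 0.72
position: [0.3307, 0.2873, 0.236]
ee_rot: [0.0, 0.081, 0.997, -0.0]
contact_force: [0.7, 0.4, 0.6]
width: -0.0002
gripper_force: 0.0
```

step_arm:
  increments:
    - {"dp": [0.13,-0.25,-0.02],"yaw": 0,"grip": 0}
    - {"dp": [0.13,-0.25,-0.02],"yaw": 0,"grip": 0}
    - {"dp": [0.13,-0.25,-0.02],"yaw": 0,"grip": 0}
    - {"dp": [0.13,-0.25,-0.02],"yaw": 0,"grip": 0}
    - {"dp": [0.13,-0.25,-0.02],"yaw": 0,"grip": 0}

```text
clock: 1.35
position: [0.4607, 0.0373, 0.2161]
ee_rot: [0.0, 0.081, 0.997, 0.0]
contact_force: [0.5, 0.1, -0.1]
width: -0.0002
gripper_force: 0.0
```

Remaining: about (+0.050, -0.100). Then a wrist look.

step_arm:
  increments:
    - {"dp": [0.12,-0.25,0],"yaw": 0,"grip": 0}
    - {"dp": [0.13,-0.25,0],"yaw": 0,"grip": 0}
    - {"dp": [0,0,0],"yaw": 0,"grip": 0}

```text
clock: 1.72
position: [0.512, -0.0645, 0.2157]
ee_rot: [0.0, 0.083, 0.997, -0.001]
contact_force: [-0.2, 0.4, -0.3]
width: -0.0001
gripper_force: 0.0
```

```bash
python3 - <<'E'
from h import *
from rig import manip,cams
import pickle
s=manip.get_state();c=cams.get_calibration('wrist');im=cams.get_image('wrist');cv2.imwrite('pics/w1.png',im);pickle.dump(c,open('c1.pkl','wb'))
print(s['position'],c['extrinsics'].round(3))
q=[.58998,-.00977,-.16273]
for j in [(.035,-.065),(.035,-.01),(-.055,-.065),(.08,-.135),(.08,.13)]: print(j,proj(c,[*w(q,j),.042]))
E
```

```text
[ 0.51204482 -0.06446341  0.21572337] [[ 0.166 -0.952 -0.256  0.447]
 [ 0.986  0.16   0.045 -0.053]
 [-0.002 -0.26   0.966  0.334]
 [ 0.     0.     0.     1.   ]]
(0.035, -0.065) [[320.88500503 272.17902579]]
(0.035, -0.01) [[369.11208525 272.05238178]]
(-0.055, -0.065) [[320.66906499 196.02162688]]
(0.08, -0.135) [[261.80324774 306.43371833]]
(0.08, 0.13) [[486.28059559 305.93616622]]
```

View pics/w1.png

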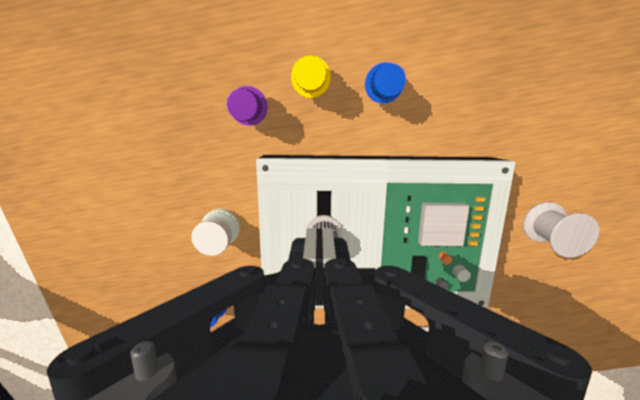

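The wrist view shows the slot's start end at (324,191), the shut fingertips right behind the knob at about (322,225), and the plate's rear corners at (258,158) and (514,161). This agrees with the estimate to about 3 mm. I go down behind the knob.

step_arm:
  increments:
    - {"dp": [0,0,-0.24],"yaw": 0,"grip": 0}
    - {"dp": [0,0,-0.22],"yaw": 0,"grip": 0}
    - {"dp": [0,0,-0.14],"yaw": 0,"grip": 0}
    - {"dp": [0,0,-0.06],"yaw": 0,"grip": 0}
    - {"dp": [0,0,0],"yaw": 0,"grip": 0}

```text
clock: 2.4
position: [0.5097, -0.0601, 0.0841]
ee_rot: [-0.001, 0.081, 0.997, 0.0]
contact_force: [0.5, 0.1, 0.8]
width: 0.0001
gripper_force: 0.0
```

```bash
python3 - <<'E'
from h import *
from rig import manip,cams
s=manip.get_state();print(s['position'],inv([.58998,-.00977,-.16273],s['position']),s['contact_force'])
c=cams.get_calibration('scene');im=cams.get_image('scene')
cv2.imwrite('pics/s1.png',cv2.resize(im[110:290,150:390],None,fx=3,fy=3,interpolation=cv2.INTER_CUBIC))
E
```

```text
[ 0.5097335  -0.06008453  0.08412405] [-0.07103474 -0.06265077] [0.47034092 0.1443659  0.77733629]
```

View pics/s1.png

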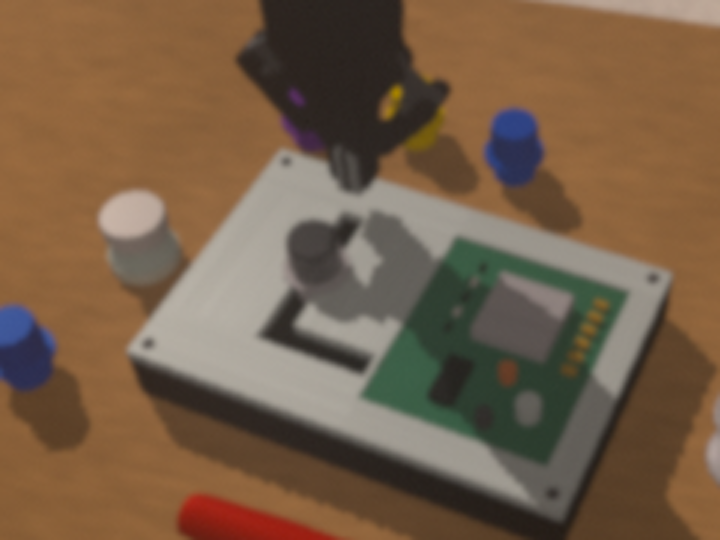

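The tips are behind the knob and clear of it (knob at crop (313,245), tips at (350,180)). I lower slightly and push along the first leg.

step_arm:
  increments:
    - {"dp": [0.08,-0.013,-0.03],"yaw": 0,"grip": 0}
    - {"dp": [0.08,-0.013,0],"yaw": 0,"grip": 0}
    - {"dp": [0.08,-0.013,0],"yaw": 0,"grip": 0}
    - {"dp": [0.08,-0.013,0],"yaw": 0,"grip": 0}

```text
clock: 2.95
position: [0.5756, -0.0716, 0.0785]
ee_rot: [-0.0, 0.081, 0.997, 0.0]
contact_force: [-1.1, -0.1, 1.2]
width: -0.0001
gripper_force: 0.9
```

```bash
python3 - <<'E'
from h import *
from rig import manip
s=manip.get_state();print(s['position'],inv([.58998,-.00977,-.16273],s['position']),s['contact_force'])
E
```

```text
[ 0.57555722 -0.07164668  0.07847748] [-0.00420742 -0.06339588] [-1.05056081 -0.13719727  1.21861647]
```

step_arm:
  increments:
    - {"dp": [0.025,-0.004,0],"yaw": 0,"grip": 0}
    - {"dp": [0.02,-0.003,0],"yaw": 0,"grip": 0}
    - {"dp": [0.01,-0.002,0],"yaw": 0,"grip": 0}
    - {"dp": [0,0,0],"yaw": 0,"grip": 0}

```text
clock: 3.45
position: [0.5854, -0.0732, 0.0783]
ee_rot: [0.0, 0.081, 0.997, 0.0]
contact_force: [-0.9, -0.5, -0.1]
width: 0.0003
gripper_force: 0.1
```

```bash
python3 - <<'E'
from h import *
from rig import manip,cams
s=manip.get_state();print(s['position'],inv([.58998,-.00977,-.16273],s['position']),s['contact_force'])
im=cams.get_image('top')
cv2.imwrite('pics/t1.png',cv2.resize(im[130:250,265:425],None,fx=5,fy=5,interpolation=cv2.INTER_CUBIC))
E
```

```text
[ 0.58543394 -0.07320299  0.0782852 ] [ 0.00579095 -0.06333147] [-0.89392705 -0.45084883 -0.13720913]
```

View pics/t1.png

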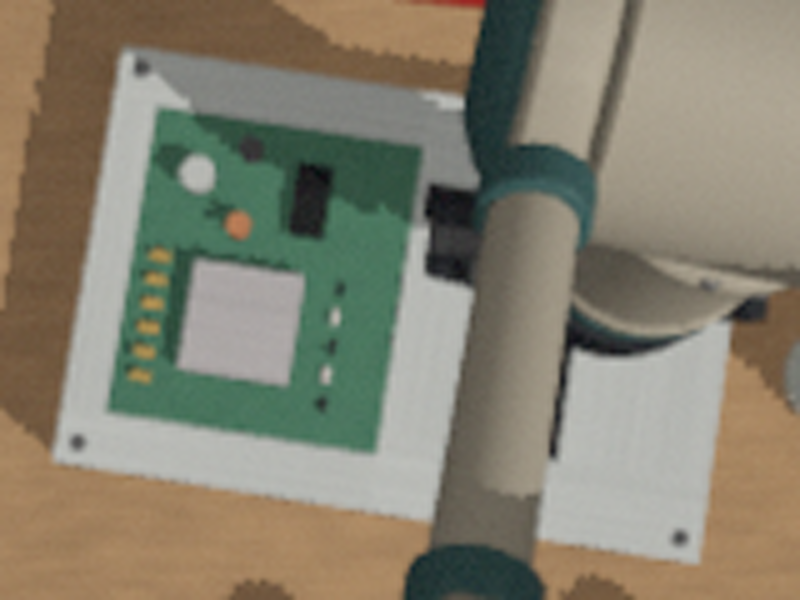

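The top view is blocked by the arm, so I push gently on and use the force to find the end wall.

step_arm:
  increments:
    - {"dp": [0.01,-0.0016,0],"yaw": 0,"grip": 0}
    - {"dp": [0.01,-0.0016,0],"yaw": 0,"grip": 0}
    - {"dp": [0,0,0],"yaw": 0,"grip": 0}

```text
clock: 3.88
position: [0.5896, -0.0739, 0.0784]
ee_rot: [0.0, 0.081, 0.997, 0.0]
contact_force: [-0.3, 0.1, -0.3]
width: -0.0001
gripper_force: 0.3
```

step_arm:
  increments:
    - {"dp": [0.01,-0.0016,0],"yaw": 0,"grip": 0}
    - {"dp": [0,0,0],"yaw": 0,"grip": 0}

```text
clock: 4.12
position: [0.5916, -0.0742, 0.0784]
ee_rot: [0.0, 0.081, 0.997, 0.0]
contact_force: [-0.2, -0.2, 0.2]
width: 0.0002
gripper_force: 0.4
```

step_arm:
  increments:
    - {"dp": [0.01,-0.0016,0],"yaw": 0,"grip": 0}
    - {"dp": [0,0,0],"yaw": 0,"grip": 0}

```text
clock: 4.38
position: [0.5921, -0.0742, 0.0782]
ee_rot: [-0.001, 0.081, 0.997, 0.0]
contact_force: [-5.2, 1.1, 3.5]
width: 0.0002
gripper_force: 2.5
```

```bash
python3 - <<'E'
from h import *
from rig import manip,cams
q=[.58998,-.00977,-.16273]
s=manip.get_state();print(s['position'],inv(q,s['position']),s['contact_force'])
c=cams.get_calibration('scene');im=cams.get_image('scene')
for j in [(.035,-.065),(.035,-.01),(.08,-.135)]:print(((proj(c,[*w(q,j),.070 if j[0]<.05 else .042])-[180,140])*4).round())
cv2.imwrite('pics/s2.png',cv2.resize(im[140:290,180:380],None,fx=4,fy=4,interpolation=cv2.INTER_CUBIC))
E
```

```text
[ 0.59210872 -0.07422714  0.07823107] [ 0.01254348 -0.06326069] [-5.17202522  1.13053174  3.50776668]
[[231. 274.]]
[[349. 313.]]
[[ 43. 343.]]
```

View pics/s2.png

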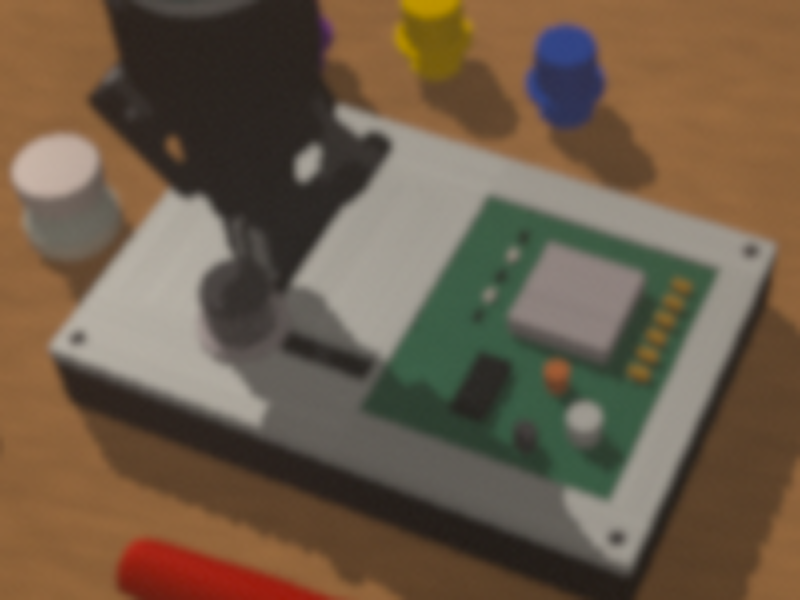

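The force is 5 N and the view shows the knob at crop (237,300) with the slot's second leg open to its right, so the stud is at the corner. I back off, rise, go round to the -y side and lower.

step_arm:
  increments:
    - {"dp": [-0.1,0.016,0],"yaw": 0,"grip": 0}
    - {"dp": [0,0,0.25],"yaw": 0,"grip": 0}
    - {"dp": [0,-0.16,0.05],"yaw": 0,"grip": 0}
    - {"dp": [0.11,-0.12,0],"yaw": 0,"grip": 0}
    - {"dp": [0,0,0],"yaw": 0,"grip": 0}

```text
clock: 5.05
position: [0.5983, -0.1296, 0.1389]
ee_rot: [0.003, 0.082, 0.997, -0.001]
contact_force: [-0.4, 1.1, -0.1]
width: 0.0
gripper_force: 0.0
```

```bash
python3 - <<'E'
from h import *
from rig import manip,cams
q=[.58998,-.00977,-.16273]
s=manip.get_state();print(s['position'],inv(q,s['position']),s['contact_force'])
c=cams.get_calibration('scene');im=cams.get_image('scene')
cv2.imwrite('pics/s3.png',cv2.resize(im[140:290,180:380],None,fx=4,fy=4,interpolation=cv2.INTER_CUBIC))
E
```

```text
[ 0.59830896 -0.12956658  0.13891235] [ 0.0276275  -0.11686451] [-0.41111137  1.06366369 -0.07286016]
```

View pics/s3.png

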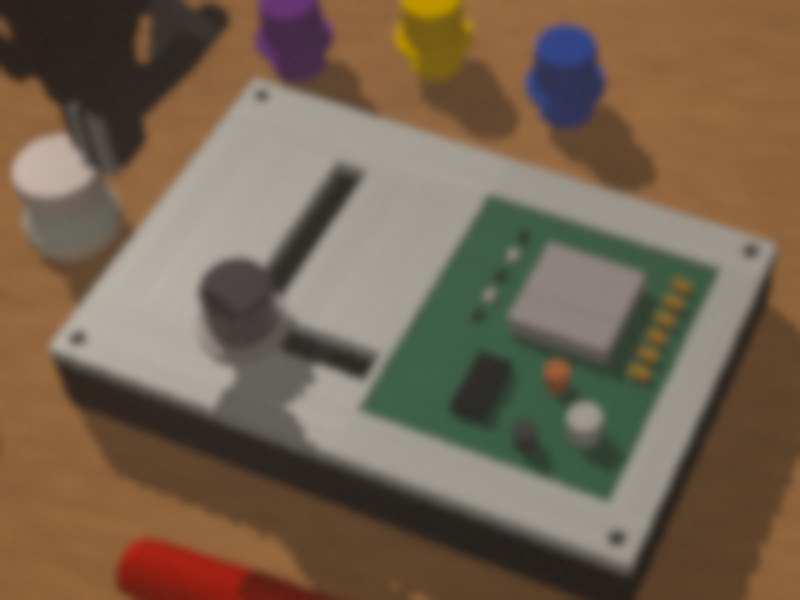

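The stud stands at the corner, knob at (237,295). I centre the tool on the second leg and lower it.

step_arm:
  increments:
    - {"dp": [0.04,0,-0.15],"yaw": 0,"grip": 0}
    - {"dp": [0,0,-0.12],"yaw": 0,"grip": 0}
    - {"dp": [0,0,-0.03],"yaw": 0,"grip": 0}
    - {"dp": [0,0,0],"yaw": 0,"grip": 0}

```text
clock: 5.6
position: [0.6032, -0.1268, 0.0782]
ee_rot: [-0.0, 0.081, 0.997, 0.0]
contact_force: [0.8, -0.1, 0.8]
width: 0.0002
gripper_force: 0.0
```

```bash
python3 - <<'E'
from h import *
from rig import manip
s=manip.get_state();print(s['position'],inv([.58998,-.00977,-.16273],s['position']),s['contact_force'])
E
```

```text
[ 0.6032061  -0.12681237  0.07824848] [ 0.03201372 -0.11335328] [ 0.75479065 -0.07309419  0.8038986 ]
```

step_arm:
  increments:
    - {"dp": [0.033,0.076,0],"yaw": 0,"grip": 0}
    - {"dp": [0.013,0.079,0],"yaw": 0,"grip": 0}
    - {"dp": [0.013,0.079,0],"yaw": 0,"grip": 0}
    - {"dp": [0.012,0.07,0],"yaw": 0,"grip": 0}
    - {"dp": [0,0,0],"yaw": 0,"grip": 0}

```text
clock: 6.22
position: [0.6175, -0.0646, 0.0783]
ee_rot: [-0.0, 0.08, 0.997, 0.0]
contact_force: [0.2, 0.5, 0.3]
width: 0.0002
gripper_force: 0.0
```

step_arm:
  increments:
    - {"dp": [0.003,0.02,0],"yaw": 0,"grip": 0}
    - {"dp": [0.002,0.01,0],"yaw": 0,"grip": 0}
    - {"dp": [0,0,0],"yaw": 0,"grip": 0}

```text
clock: 6.6
position: [0.6184, -0.0606, 0.0782]
ee_rot: [-0.0, 0.081, 0.997, 0.0]
contact_force: [1.1, -0.5, -0.2]
width: -0.0002
gripper_force: 0.0
```

```bash
python3 - <<'E'
from h import *
from rig import manip
s=manip.get_state();print(s['position'],inv([.58998,-.00977,-.16273],s['position']),s['contact_force'])
E
```

```text
[ 0.61838773 -0.06057252  0.07817281] [ 0.03626308 -0.04552894] [ 1.12914125 -0.47340607 -0.16973907]
```

Now on in small pushes until the stop is felt.

step_arm:
  increments:
    - {"dp": [0.002,0.01,0],"yaw": 0,"grip": 0}
    - {"dp": [0.002,0.01,0],"yaw": 0,"grip": 0}
    - {"dp": [0,0,0],"yaw": 0,"grip": 0}

```text
clock: 6.98
position: [0.6194, -0.0564, 0.0783]
ee_rot: [0.0, 0.081, 0.997, 0.0]
contact_force: [1.0, 0.3, -0.3]
width: 0.0
gripper_force: 0.3
```

step_arm:
  increments:
    - {"dp": [0.002,0.01,0],"yaw": 0,"grip": 0}
    - {"dp": [0,0,0],"yaw": 0,"grip": 0}

```text
clock: 7.22
position: [0.6198, -0.0543, 0.0784]
ee_rot: [0.0, 0.081, 0.997, 0.0]
contact_force: [1.1, -0.5, -0.4]
width: -0.0003
gripper_force: 0.4
```

step_arm:
  increments:
    - {"dp": [0.001,0.008,0],"yaw": 0,"grip": 0}
    - {"dp": [0,0,0],"yaw": 0,"grip": 0}

```text
clock: 7.48
position: [0.62, -0.0528, 0.0784]
ee_rot: [0.0, 0.081, 0.997, 0.0]
contact_force: [0.7, -1.5, -0.3]
width: -0.0003
gripper_force: 0.5
```

step_arm:
  increments:
    - {"dp": [0.002,0.01,0],"yaw": 0,"grip": 0}
    - {"dp": [0,0,0],"yaw": 0,"grip": 0}

```text
clock: 7.72
position: [0.6204, -0.0509, 0.0785]
ee_rot: [0.0, 0.081, 0.997, -0.0]
contact_force: [-0.0, -0.1, 0.5]
width: -0.0
gripper_force: 0.8
```

step_arm:
  increments:
    - {"dp": [0.001,0.007,0],"yaw": 0,"grip": 0}
    - {"dp": [0,0,0],"yaw": 0,"grip": 0}

```text
clock: 7.98
position: [0.6207, -0.0498, 0.0786]
ee_rot: [0.0, 0.081, 0.997, -0.0]
contact_force: [-0.2, -2.8, 3.7]
width: 0.0002
gripper_force: 1.7
```

step_arm:
  increments:
    - {"dp": [0.001,0.006,0],"yaw": 0,"grip": 0}
    - {"dp": [0,0,0],"yaw": 0,"grip": 0}

```text
clock: 8.22
position: [0.621, -0.0487, 0.0787]
ee_rot: [0.0, 0.081, 0.997, -0.0]
contact_force: [-0.8, -4.5, 3.5]
width: -0.0004
gripper_force: 2.5
```

Force is building at the stop; I back off, rise and look.

step_arm:
  increments:
    - {"dp": [-0.016,-0.1,0],"yaw": 0,"grip": 0}
    - {"dp": [-0.02,-0.1,0.1],"yaw": 0,"grip": 0}
    - {"dp": [0,-0.15,0.25],"yaw": 0,"grip": 0}
    - {"dp": [-0.15,-0.2,0.15],"yaw": 0,"grip": 0}
    - {"dp": [0,0,0],"yaw": 0,"grip": 0}

```text
clock: 8.85
position: [0.583, -0.1613, 0.1806]
ee_rot: [0.002, 0.083, 0.997, -0.0]
contact_force: [-0.6, 0.7, -0.3]
width: -0.0002
gripper_force: 0.0
```

```bash
python3 - <<'E'
from h import *
from rig import manip,cams
q=[.58998,-.00977,-.16273]
s=manip.get_state();print(s['position'],s['contact_force'])
c=cams.get_calibration('scene');im=cams.get_image('scene')
ct=cams.get_calibration('top');t=cams.get_image('top')
for j,z in [((.035,-.01),.07),((.08,-.135),.042),((.08,.13),.042)]:print(((proj(c,[*w(q,j),z])-[220,160])*6).round(),((proj(ct,[*w(q,j),z])-[330,150])*6).round())
R=lambda a:cv2.resize(a,None,fx=6,fy=6,interpolation=cv2.INTER_CUBIC)
cv2.imwrite('pics/f.png',np.hstack([R(im[160:240,220:285]),R(t[150:230,330:395])]))
E
```

```text
[ 0.58299179 -0.16134145  0.18056452] [-0.58731896  0.71100217 -0.26276303]
[[284. 350.]] [[144. 109.]]
[[-175.  395.]] [[517.  45.]]
[[703. 710.]] [[-243.  -60.]]
```

View pics/f.png

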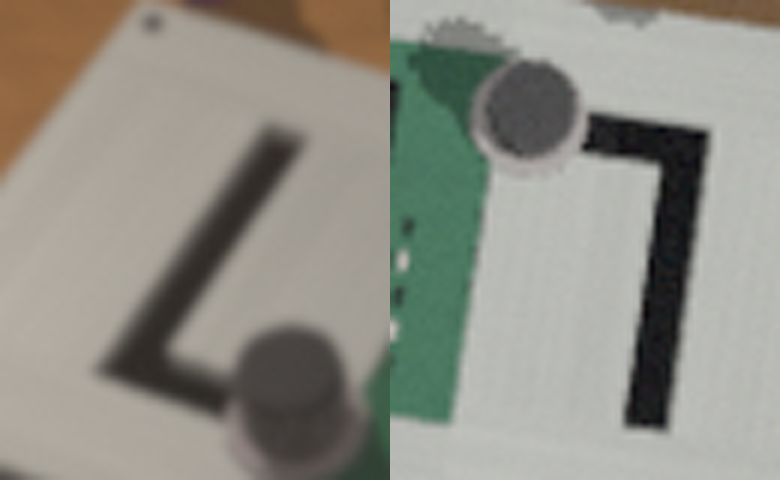

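The stud is upright at the slot's end: the knob centre is at (142,108) in the top crop against a predicted (144,109). The washer laps the board's edge by about 10 mm. The arm is clear, so I hand the job in.

```bash
python3 -c "
from rig import ticket
print(ticket.sign_off())"
```

```text
the job is handed in; nothing more can be done
None
```

The stud was pushed to the corner and then on to the slot's end, where its washer laps the board's edge by about 10 mm. The arm finished clear and I handed the job in at about 9 s of the 46 s allowed; no verdict came back.

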